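Zero the scale and hold the cutlery caddy ready over its pan

ROBOT

A 6-joint arm with a two-finger parallel gripper is mounted at the origin on the work surface. World frame = base frame: x ahead of the robot, y to its left, z up, the work surface at z = 0. Lengths are in m, angles in degrees, forces in N, time in s.
With the tool pointing down it reaches from about 0.3 to 0.75 m from the base axis. Payload 8.5 kg.
Tool frame: the origin (TCP) lies midway between the tips of the shut fingers; the grasp point (between the pads) lies 19 mm behind it (env.tcp_to_grasp is the z of the grasp point in the tool frame, in m); z points along the fingers, y is the line along which they close (so a half turn about z gives the same grasp; the last joint's range is limited). The gripper opens to 85 mm and grips with 20 to 120 N. Pads are 22 mm wide; open, the fingers measure 114 mm over their backs; the gripper's body (76 mm by 85 mm) begins 54 mm behind the grasp point. The pads swing forward as they close: fully open they stand 13 mm farther back than shut.
Start: joints at [57.852, 21.807, 74.336, -0, 83.858, -12.336], TCP at [0.186, 0.517, 0.231] pointing down, gripper open.
Joint ranges: [-178.18, 178.18], [-50.72, 133.34], [12.68, 142.11], [-81.47, 261.47], [9.98, 163.14], [-165.26, 165.26]. Speed limits (degrees/s): [136.94, 136.94, 180, 180, 180, 180].

INTERFACE

Orientations are given as a 3x3 rotation matrix whose columns are the frame's x, y, z axes.
In Python, from rig import env, imaging, job, models gives the robot as it stands. The module is installed in compiled form; this text tells all that it offers.
- The arm moves only by the tool jog_arm, never from a script. Its argument "plan" is text: rows parted by semicolons, each of 7 numbers parted by spaces: the turn, a rotation vector about the tool's x, y, z in degrees, then the shift along the tool's x, y, z in cm, then the closure in counts, from 0 (fully open) to 255 (shut). In form: rx ry rz x y z claw; .... A call has 1 to 10 rows; each row shifts and turns the commanded pose from where the row before left it, along the tool's axes as they then stand; what a row does not reach is not made up. A row lasts 1/12 s, in which the tool goes at most 41.7 mm and 7.16 degrees, less where a joint would pass 70% of its speed; a pose out of reach is approached as far as the arm can. A call with a gripper value outside its range is refused whole. The fingers move at their own pace and stop on an object; "grip_force" is the grip in N (left out, the last holds). Time passes only in rows, so rows that do not move let the fingers close. It gives the time, the measured TCP pose, the force, the opening and the grip force at its end, in the units of the state.
- env.observe(): the state, without advancing time (a new reading comes with each control period).
- imaging.get_image(name): name is "scene" or "top"; returns a dict with "pixels" (384x512x3 uint8, red, green, blue), "depth" (384x512 float32, m along the optical axis (not along the pixel's ray), 0 where there is no reading), "fov_y" (degrees; the focal length in pixels is half the picture's height over the tangent of half this angle, whatever the lens; pixels are square), "cx", "cy" (the principal point, pixels), "world_from_camera" (4x4, takes a point from camera to world coordinates). Camera axes: x right, y down, z forward; pixel columns grow to the right and rows downward; lengths in m; the calibration is good to about 2 mm. A picture is of the moment at which its call begins.
- job.close_job(): hands the job in; it is judged then, once.
Trained networks look in the newest picture that a camera, given by its name, has taken for a name from the list of things; names that differ only in an ending like _2 or _b are one class to them, and where a whole thing is asked for, a point or a joint stands for the part that bears it (a point fixed in the world has none). Each returns a list of dicts, best first, with "confidence" (0 to 1); they miss things now and then, are a little off and sometimes report something else, mostly with a low value. They report only what shows in the picture. A call takes as long as a camera call. They do not tell look-alikes from the thing itself.
- models.outline_of(camera, query): "region" (384x512 bool, what is visible of it) and "bbox" ([centre column, centre row, width, height] in pixels, round what is visible of it).
- models.tip_of(camera, query): "at" ([column, row] in pixels: a listed point, or the origin of a listed thing).
The state is a dict: "time_s": time; "q": joint angles; "qvel": joint speeds; "joint_efforts": joint torques, N m; "position": TCP position; "tool_rot": TCP orientation; "ft_force": force on the tool from outside, world axes, zero at the start; "wrist_torque": the same for the moment, N m; "grip_width": finger opening in m; "gripper_force": force on a finger pad.
Only numpy, scipy, OpenCV 4.12 (cv2) and the standard library are available. Lean on these libraries where they do the work, as an engineer would, in place of code of your own. Each camera call takes 0.05 s, during which the arm holds its last target. There are 200 camera calls.

TASK

Get the returned cutlery ready for weighing: first turn the scale's tare dial until its pointer stands on the broad zero mark, and only then lift the cutlery caddy by its grip bar off the draining stand. Keep it level, with its spoons in it, bring it over the middle of the scale's pan and hold it there still and level about 10 cm clear of the pan, touching nothing else, while I slip a liner underneath: finish while still holding it, do not set it down. Leave the dial at zero and the other things on the table where they are.

Things in the scene. Friction and masses are not known exactly. Their poses are not given: they have to be found in the camera images.
- dial (a joint): Angle of the scale's tare dial, rad: 0 when its pointer is on the zero mark, growing as it turns anticlockwise seen from above. It turns from -0.8 to 1.8, with no stop or click at zero, about an upright axis through dial_grip, against light friction (about 0.04 N m), and stays where it is left. It starts 0.5 to 1.4 anticlockwise of zero.
- dial_grip (a point): Black knob of the tare dial, on the front of the white scale: a disc 48 mm across with an upright bar grip 44 mm long, 14 wide, 34 high. This point is on the turning axis, 12 mm below the bar's top, 89 mm above the table. x runs along the bar and turns with it; the black pointer sticks out at the bar's foot on the -x side, tip 44 mm from the axis. The dial face below is white, 110 mm across.
- zero_mark (a point): Zero mark of the dial: the one broad black bar (8 mm wide, 12 mm long, radial) among thin ticks every 15 degrees, on the side of the dial face away from the pan. This is its middle, 48.5 mm from the dial's axis, on the scale's long centre line.
- pan (a point): Middle of the top of the scale's empty flat steel pan, 190 mm square, 72 mm above the table. The scale is a low white box 345 mm long, 205 wide, 56 high, fixed to the table, with the dial at its end nearer the robot and the pan at the other, centres 170 mm apart. x points along the scale from dial to pan, z up.
- scale: The bench scale as a whole; origin at table height, midway between the dial's axis and the pan's middle; x points from dial to pan, z up.
- caddy_handle (a point): Middle of the caddy's grip bar: a level bar 130 mm long, 14 wide, 22 high over the middle of the caddy, on two posts 104 mm apart (each 12 by 10 mm) with a free gap between them below it. x along the bar, z up. It is 131 mm above the caddy's underside, 71 mm above its rim. The caddy balances within about 10 mm of this point.
- caddy_mid (a point): Centre of the grey plastic cutlery caddy, half-way up (71 mm above its underside). An open box 200 mm long (x), 130 wide (y), walls 60 mm high, split lengthwise by a middle wall that carries the grip bar; overall 142 mm high. Holds three loose steel spoons; about 0.35 to 0.65 kg with them. Loose, standing on the draining stand. z up.
- caddy: The same cutlery caddy; origin at the middle of its underside, x along its length, z up.
- stand: Low steel draining stand of flat bars, 250 by 170 mm, top 45 mm above the table, fixed to the table; the caddy stands on it. Origin at table height under its middle.
- spoon0: A steel spoon, 130 mm long, at most 27 mm wide and 5 mm thick, lying flat in the caddy along its length. Origin on its underside near mid-length; x runs along it towards its bowl. It rides along in the caddy.
- spoon1: A steel spoon, 130 mm long, at most 27 mm wide and 5 mm thick, lying flat in the caddy along its length. Origin on its underside near mid-length; x runs along it towards its bowl. It rides along in the caddy.
- spoon2: A steel spoon, 130 mm long, at most 27 mm wide and 5 mm thick, lying flat in the caddy along its length. Origin on its underside near mid-length; x runs along it towards its bowl. It rides along in the caddy.
- trays: Stack of used steel compartment trays, about 230 by 300 mm, 70 mm high, at the robot's left. Origin under its middle. To be left alone.
- bowl: White bowl, 120 mm across, 55 mm high. Origin under its middle. To be left alone.
- mug: White mug, 76 mm across, 85 mm high, at the back between the scale and the stand. Origin under its middle. To be left alone.
- shaker: Small steel salt shaker, 42 mm across, 74 mm high, in front between the scale and the stand. Origin under its middle. To be left alone.
- soap: Soap bottle, 64 mm across, 190 mm high, at the robot's right. Origin under its middle. To be left alone.
- sponge: Yellow scouring sponge block, 100 by 65 by 30 mm, on the stack of trays. Origin under its middle. To be left alone.
There are look-alikes about, which are no part of the job. What is shaped like the caddy but turquoise is not meant.

How it is judged (in metres and radians):
On the way, in this order (a step that is already met when the one before it is completed fails the run):
1. the dial's pointer is on the zero mark (within 5 degrees) while the caddy still stands on its stand (value of joint dial between -0.09 and 0.09 rad and distance of caddy_mid from where it was at the start of the episode below 0.02 m and velocity of joint dial between -0.1 and 0.1 rad/s), for 0.2 s.
2. the caddy is lifted clear of the stand (height (world z) of caddy_mid above 0.15 m and contact force between caddy and stand below 0.05 N and contact force between caddy and the fingers above 1 N), for 0.2 s.
At the end, for the whole second after the job is handed in: Dial within 0.09 rad of zero; caddy with its three spoons held in the fingers, still, its underside 45 to 180 mm above the pan, centre within 50 mm of the pan's middle seen from above, tilted under 0.12 rad, touching neither stand, scale nor other things (value of joint dial between -0.09 and 0.09 rad and contact force between caddy and the fingers above 1 N and contact force between caddy and stand below 0.05 N and contact force between caddy and scale below 0.05 N and contact force between caddy and trays below 0.05 N and contact force between caddy and bowl below 0.05 N and contact force between caddy and mug below 0.05 N and contact force between caddy and shaker below 0.05 N and contact force between caddy and soap below 0.05 N and contact force between caddy and sponge below 0.05 N and z of caddy_mid in the frame of pan between 0.116 and 0.251 m and horizontal distance between caddy_mid and pan below 0.05 m and angle between caddy_mid's own z axis and vertical below 0.12 rad and linear speed of caddy below 0.03 m/s and angular speed of caddy below 0.2 rad/s and x of spoon0 in the frame of caddy_mid between -0.1 and 0.1 m and y of spoon0 in the frame of caddy_mid between -0.065 and 0.065 m and z of spoon0 in the frame of caddy_mid between -0.08 and 0 m and x of spoon1 in the frame of caddy_mid between -0.1 and 0.1 m and y of spoon1 in the frame of caddy_mid between -0.065 and 0.065 m and z of spoon1 in the frame of caddy_mid between -0.08 and 0 m and x of spoon2 in the frame of caddy_mid between -0.1 and 0.1 m and y of spoon2 in the frame of caddy_mid between -0.065 and 0.065 m and z of spoon2 in the frame of caddy_mid between -0.08 and 0 m); the arm keeps its last pose, push and grip.
It fails at once if the caddy is tipped by more than 0.35 rad (20 degrees) (angle between caddy_mid's own z axis and vertical above 0.35 rad).
It fails at once if one of the other things on the table is shoved by more than 40 mm (distance of any of trays, bowl, mug, shaker, soap, sponge from where it was at the start of the episode above 0.04 m).
It also fails if it takes over 64 s, if anything falls off the work surface, if the arm or the gripper's body presses on something with over 40 N, if the wrist force passes 120 N, or if a joint passes its speed limit or range.

## Working session

There is one attempt and no reset: what is moved stays moved. The work goes in short steps, Python scripts to look and compute and a tool call to move; the robot and the scene stay as the last step left them, time stands still between calls to the robot, and variables do not carry over. Pictures are saved under pics/ and viewed, at most 10 in all, crops included, and the job is handed in when it is done.

Besides the shell and the picture viewer there is one more tool, called after "Request:" by a JSON object that holds its "op" and its "data". jog_arm: Moves the arm, as the interface text tells. Its arguments: {"type":"object","properties":{"plan":{"type":"string"},"grip_force":{"type":"number"}},"required":["plan"]}

```bash
mkdir -p pics; cat > h.py <<'E'
import numpy as np, cv2
from rig import env, imaging, job, models
def K(im):
    f=im["pixels"].shape[0]/2/np.tan(np.radians(im["fov_y"])/2); return f,im["cx"],im["cy"]
def cloud(im):
    f,cx,cy=K(im); d=im["depth"]; v,u=np.mgrid[:d.shape[0],:d.shape[1]]
    P=np.stack([(u-cx)/f*d,(v-cy)/f*d,d],-1); T=np.array(im["world_from_camera"])
    return P@T[:3,:3].T+T[:3,3]
def ray(im,uv,z):
    f,cx,cy=K(im); T=np.array(im["world_from_camera"])
    r=T[:3,:3]@np.array([(uv[0]-cx)/f,(uv[1]-cy)/f,1]); o=T[:3,3]
    return o+r*(z-o[2])/r[2]
def save(px,n,s=1): cv2.imwrite("pics/"+n,cv2.resize(px[:,:,::-1],None,fx=s,fy=s,interpolation=cv2.INTER_CUBIC))
E
python3 - <<'E'
from h import *
Z=dict(dial_grip=.089,zero_mark=.057,pan=.072,caddy_handle=.176,caddy_mid=.116,shaker=0,mug=0,bowl=0,soap=0,stand=0,trays=0)
ims={c:imaging.get_image(c) for c in("scene","top")}
for c,im in ims.items():
    save(im["pixels"],c+"0.png",1.5)
    for q,z in Z.items():
        for r in models.tip_of(c,q)[:3]: print(c,q,round(r["confidence"],2),np.round(r["at"],1),np.round(ray(im,r["at"],z),3))
s=env.observe(); print(s["position"],s["tool_rot"],s["time_s"],s["grip_width"])
E
```

```text
scene dial_grip 0.53 [243.6 156.5] [ 0.464 -0.205  0.089]
scene zero_mark 0.83 [250.  154.1] [ 0.42  -0.227  0.057]
scene pan 0.91 [213.6 178.8] [ 0.632 -0.166  0.072]
scene caddy_handle 0.7 [345.5 212.1] [0.27  0.281 0.176]
scene caddy_handle 0.69 [277.  247.1] [0.575 0.285 0.176]
scene caddy_mid 0.97 [340.9 218.7] [0.273 0.275 0.116]
scene caddy_mid 0.65 [276.2 250.5] [0.568 0.274 0.116]
scene shaker 0.51 [260.3 200.3] [ 0.48  -0.011  0.   ]
scene mug 0.72 [194.8 229.4] [ 0.796 -0.012 -0.   ]
scene mug 0.52 [210.  174.8] [ 0.622 -0.244  0.   ]
scene bowl 0.74 [218. 114.] [ 0.424 -0.587  0.   ]
scene bowl 0.3 [274.4 247.8] [0.538 0.219 0.   ]
scene soap 0.77 [194.6 131.2] [ 0.581 -0.531  0.   ]
scene stand 0.79 [276.7 257.9] [0.551 0.262 0.   ]
scene trays 0.7 [336.5 323.1] [0.483 0.586 0.   ]
top dial_grip 0.46 [319.5 196.7] [ 0.476 -0.209  0.089]
top zero_mark 0.74 [323.2 214.8] [ 0.416 -0.228  0.057]
top pan 0.88 [312.8 150.4] [ 0.637 -0.186  0.072]
top caddy_handle 0.89 [171.9 264. ] [0.243 0.268 0.176]
top caddy_handle 0.82 [172.9 165.8] [0.556 0.278 0.176]
top caddy_mid 0.85 [171.6 166.5] [0.561 0.293 0.116]
top caddy_mid 0.58 [179.5 261.3] [0.247 0.253 0.116]
top shaker 0.63 [312.1 151. ] [ 0.647 -0.194  0.   ]
top shaker 0.57 [260.2 190. ] [ 0.5   -0.009  0.   ]
top mug 0.82 [265.3 112.2] [ 0.786 -0.02   0.   ]
top bowl 0.56 [416.1 213.1] [ 0.433 -0.57   0.   ]
top soap 0.57 [403.3 172.3] [ 0.579 -0.524  0.   ]
top stand 0.61 [175.1 164.9] [0.582 0.301 0.   ]
top stand 0.59 [ 75.  188.3] [0.486 0.659 0.   ]
top stand 0.22 [171.2 165.2] [0.58  0.315 0.   ]
top trays 0.7 [ 93.9 187.9] [0.489 0.591 0.   ]
top trays 0.39 [324.5 213.8] [ 0.421 -0.242  0.   ]
[0.18641424 0.51742329 0.23130197] [[-9.40795151e-01  3.38975639e-01 -3.35250649e-05]
 [ 3.38975639e-01  9.40795150e-01 -2.70132815e-05]
 [ 2.23833742e-05 -3.67781445e-05 -9.99999999e-01]] 1.2 0.08539228751049678
```

View pics/scene0.png

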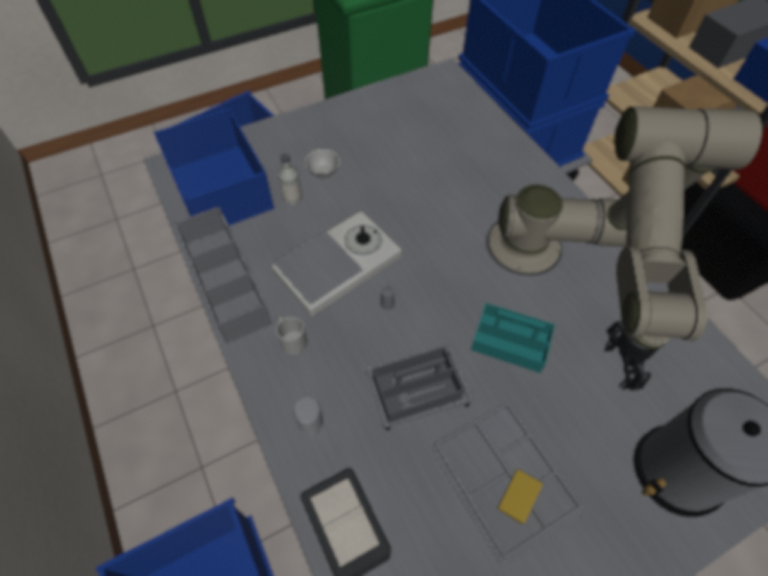

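View pics/top0.png

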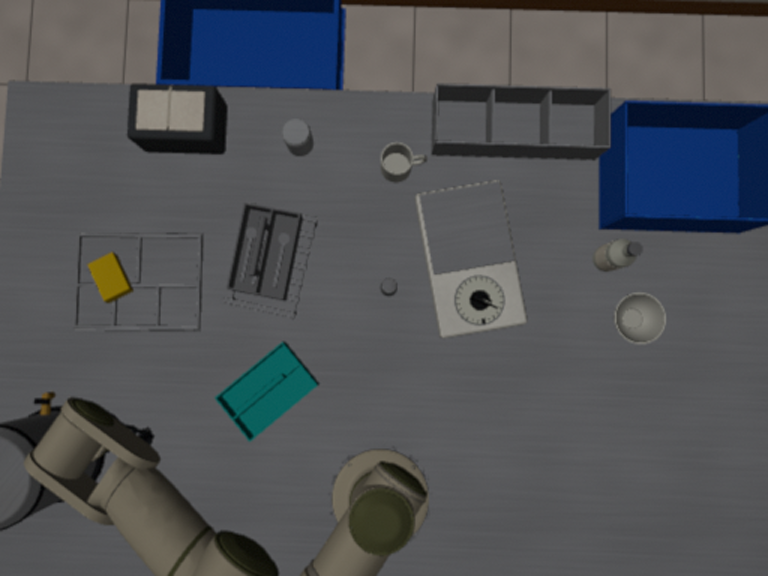

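The scene picture shows the grey caddy at about (420,385) on the stand, the turquoise one at (513,337), and the dial at (363,237) (1.5x pixels). In the top picture they are at (267,252), (267,390) and (480,300). Caddy candidates in original top pixels: grey on the stand (177,167) and turquoise on the table (178,260). I choose the grey one and check it in a crop.

```bash
python3 - <<'E'
from h import *
im=imaging.get_image("top"); px=im["pixels"]; C=cloud(im)
a=cv2.resize(px[175:230,285:355],None,fx=8,fy=8,interpolation=cv2.INTER_CUBIC)
b=cv2.resize(px[130:215,145:215],None,fx=5.2,fy=5.2,interpolation=cv2.INTER_CUBIC)[:440]
w=np.zeros((440,560+b.shape[1],3),np.uint8); w[:,:560]=a; w[:b.shape[0],560:]=b
w=cv2.resize(w,None,fx=.8,fy=.8); print(w.shape); save(w,"crop1.png")
def rect(m,n):
    P=C[m][:,:2]; r=cv2.minAreaRect((P*1000).astype(np.float32)); print(n,m.sum(),"c",np.round(r[0],1),"size",np.round(r[1],1),"ang",round(r[2],2),"mean",np.round(C[m].mean(0),4))
Z=C[...,2]; X=C[...,0]; Y=C[...,1]
reg=(X>.3)&(X<.78)&(Y<-.05)&(Y>-.36)
rect(reg&(Z>.045)&(Z<.082),"scale")
rect(reg&(Z>.066)&(Z<.08),"pan")
rect(reg&(Z>.088)&(Z<.12),"bar")
reg=(X>.42)&(X<.72)&(Y>.13)&(Y<.42)
rect(reg&(Z>.095)&(Z<.113),"caddy rim")
rect(reg&(Z>.165)&(Z<.2),"handle")
wh=reg
print("bar z",np.round(np.percentile(Z[(X>.42)&(X<.72)&(Y>.13)&(Y<.42)],[1,50,99,100]),3))
E
```

```text
(352, 739, 3)
scale 5623 c [ 566.6 -194.1] size [345.1 205.6] ang 11.55 mean [ 0.5634 -0.1919  0.0646]
pan 2895 c [ 572.6 -193.2] size [317.4 190.7] ang 11.53 mean [ 0.629  -0.1809  0.0721]
bar 59 c [ 468.1 -213.8] size [44.  14.5] ang 64.07 mean [ 0.4681 -0.2134  0.0997]
caddy rim 391 c [563.  282.4] size [131.8 200.3] ang 81.04 mean [0.5653 0.2847 0.1039]
handle 205 c [562.1 282.4] size [ 15.8 128.7] ang 80.84 mean [0.5612 0.281  0.185 ]
bar z [-0.008  0.005  0.188  0.196]
```

View pics/crop1.png

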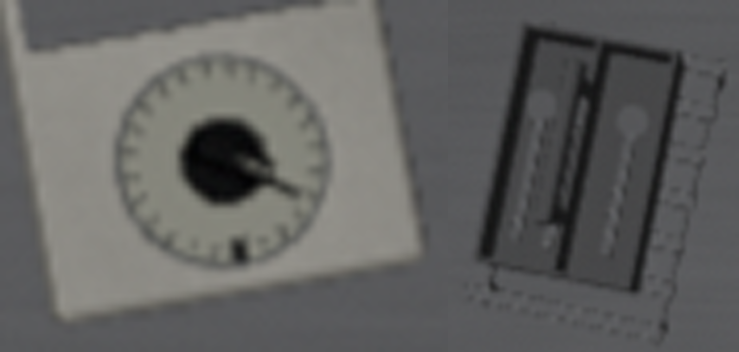

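The crop shows the dial axis at about (222,160), the pointer towards (298,192) and the broad zero mark at (239,250), so the pointer is about 53° anticlockwise. The grey caddy stands on the wire stand at right with its bar along its length, so that choice is right. Measured sizes agree: scale 345x206, bar 44x14.5, caddy 200x132, handle top 0.187.

Fits:
- dial (0.468,-0.214), bar yaw 64.1°
- scale yaw 11.55°
- pan (0.635,-0.180)
- handle (0.562,0.282), yaw -9.1°

Now moving above the dial.

Request:
{"op": "jog_arm", "data": {"plan": "0 0 0 -2.57 -2.96 0 0;0 0 0 -2.57 -2.96 0 0;0 0 0 -2.57 -2.96 0 0;0 0 0 -2.57 -2.96 0 0;0 0 0 -2.57 -2.96 0 0;0 0 0 -2.57 -2.96 0 0;0 0 0 -2.57 -2.96 0 0;0 0 0 -2.57 -2.96 0 0;0 0 0 -2.57 -2.96 0 0;0 0 0 -2.57 -2.96 0 0", "grip_force": 30}}

```text
time_s: 2.08
position: [0.328, 0.1501, 0.2316]
tool_rot: [[-0.941, 0.339, 0.001], [0.339, 0.941, 0.0], [-0.001, 0.0, -1.0]]
ft_force: [1.0, 0.8, -1.2]
grip_width: 0.0852
gripper_force: 0.0
```

Request:
{"op": "jog_arm", "data": {"plan": "0 0 0 -2.57 -2.96 0 0;0 0 0 -2.57 -2.96 0 0;0 0 0 -2.57 -2.96 0 0;0 0 0 -2.57 -2.96 0 0;0 0 0 -2.57 -2.96 0 0;0 0 0 -2.57 -2.96 0 0;0 0 0 -2.57 -2.96 0 0;0 0 0 -2.57 -2.96 0 0;0 0 0 -2.57 -2.96 0 0;0 0 0 -2.57 -2.96 0 0"}}

```text
time_s: 2.92
position: [0.4696, -0.2158, 0.2313]
tool_rot: [[-0.941, 0.339, 0.0], [0.339, 0.941, -0.0], [-0.0, -0.0, -1.0]]
ft_force: [0.4, 0.4, -0.0]
grip_width: 0.0851
gripper_force: 0.0
```

Request:
{"op": "jog_arm", "data": {"plan": "0 0 6.86 0 0 0 0;0 0 6.86 0 0 0 0;0 0 6.86 0 0 0 0;0 0 6.86 0 0 0 0;0 0 6.86 0 0 0 0;0 0 6.86 0 0 0 0;0 0 6.86 0 0 0 0;0 0 6.86 0 0 0 0;0 0 6.86 0 0 0 0;0 0 6.86 0 0 0 0"}}

```text
time_s: 3.75
position: [0.4693, -0.2137, 0.2314]
tool_rot: [[-0.022, 1.0, 0.0], [1.0, 0.022, -0.0], [-0.0, 0.0, -1.0]]
ft_force: [0.6, -0.0, -0.8]
grip_width: 0.0853
gripper_force: 0.0
```

Request:
{"op": "jog_arm", "data": {"plan": "0 0 6.86 0 0 0 0;0 0 6.86 0 0 0 0;0 0 6.86 0 0 0 0;0 0 6.86 0 0 0 0;0 0 0 0 0 0 0;0 0 0 0 0 0 0;0 0 0 0 0 0 0;0 0 0 0 0 0 0"}}

```text
time_s: 4.42
position: [0.4693, -0.2137, 0.2313]
tool_rot: [[0.434, 0.901, 0.0], [0.901, -0.434, -0.0], [-0.0, 0.0, -1.0]]
ft_force: [0.2, 0.2, 0.1]
grip_width: 0.0852
gripper_force: 0.0
```

Request:
{"op": "jog_arm", "data": {"plan": "0 0 0 -0.04 -0.1 3 0;0 0 0 0 0 3 0;0 0 0 0 0 3 0;0 0 0 0 0 2.7 0;0 0 0 0 0 2 0;0 0 0 0 0 2 0;0 0 0 0 0 0 0;0 0 0 0 0 0 0"}}

```text
time_s: 5.08
position: [0.4681, -0.2136, 0.0742]
tool_rot: [[0.435, 0.9, -0.001], [0.9, -0.435, 0.001], [0.0, -0.001, -1.0]]
ft_force: [1.2, -0.5, 0.9]
grip_width: 0.0853
gripper_force: 0.0
```

Request:
{"op": "jog_arm", "data": {"plan": "0 0 0 0 0 0 255;0 0 0 0 0 0 255;0 0 0 0 0 0 255;0 0 0 0 0 0 255;0 0 0 0 0 0 255;0 0 0 0 0 0 255;0 0 0 0 0 0 255;0 0 0 0 0 0 255;0 0 0 0 0 0 255;0 0 0 0 0 0 255", "grip_force": 30}}

```text
time_s: 5.92
position: [0.4677, -0.2132, 0.0747]
tool_rot: [[0.436, 0.9, -0.001], [0.9, -0.436, 0.001], [0.0, -0.001, -1.0]]
ft_force: [-3.1, 2.5, 6.0]
grip_width: 0.0134
gripper_force: 31.8
```

Request:
{"op": "jog_arm", "data": {"plan": "0 0 4.38 0 0 0 255;0 0 4.38 0 0 0 255;0 0 4.38 0 0 0 255;0 0 4.38 0 0 0 255;0 0 4.38 0 0 0 255;0 0 4.38 0 0 0 255;0 0 4.38 0 0 0 255;0 0 4.38 0 0 0 255;0 0 4.38 0 0 0 255"}}

```text
time_s: 6.67
position: [0.4687, -0.2143, 0.0747]
tool_rot: [[0.91, 0.415, 0.001], [0.415, -0.91, -0.002], [0.0, 0.002, -1.0]]
ft_force: [1.1, -2.4, 1.3]
grip_width: 0.0134
gripper_force: 31.1
```

Request:
{"op": "jog_arm", "data": {"plan": "0 0 4.4 0 0 0 255;0 0 4.4 0 0 0 255;0 0 4.5 0 0 0 255;0 0 0 0 0 0 255;0 0 0 0 0 0 255;0 0 0 0 0 0 255;0 0 0 0 0 0 255;0 0 0 0 0 0 255"}}

```text
time_s: 7.33
position: [0.4689, -0.2148, 0.0747]
tool_rot: [[0.98, 0.2, 0.002], [0.2, -0.98, -0.002], [0.001, 0.003, -1.0]]
ft_force: [1.2, -4.9, -0.3]
grip_width: 0.0137
gripper_force: 31.1
```

Request:
{"op": "jog_arm", "data": {"plan": "0 0 0 0 0 0 0;0 0 0 0 0 0 0;0 0 0 0 0 0 0;0 0 0 0 0 0 0;0 0 0 0 0 0 0;0 0 0 0 0 0 0;0 0 0 0 0 0 0;0 0 0 0 0 0 0"}}

```text
time_s: 8.0
position: [0.4682, -0.2136, 0.0743]
tool_rot: [[0.98, 0.198, -0.0], [0.198, -0.98, 0.0], [-0.0, -0.0, -1.0]]
ft_force: [0.2, 0.3, 0.5]
grip_width: 0.0857
gripper_force: 0.0
```

Request:
{"op": "jog_arm", "data": {"plan": "0 0 0 0 0 -3 0;0 0 0 0 0 -4 0;0 0 0 0 0 -4 0;0 0 0 0 0 -4 0;0 0 0 0 0 -3 0;0 0 0 0 -4 0 0;0 0 0 0 -4 0 0;0 0 0 0 -4 0 0;0 0 0 0 -4 0 0;0 0 0 0 -4 0 0"}}

```text
time_s: 8.83
position: [0.4277, -0.016, 0.2544]
tool_rot: [[0.98, 0.198, 0.0], [0.198, -0.98, 0.0], [0.0, 0.0, -1.0]]
ft_force: [0.4, 0.3, 0.1]
grip_width: 0.0854
gripper_force: 0.0
```

```bash
python3 - <<'E'
from h import *
im=imaging.get_image("top"); px=im["pixels"]; C=cloud(im); X,Y,Z=np.moveaxis(C,-1,0)
m=(X>.3)&(X<.56)&(Y<-.12)&(Y>-.3)&(Z>.088)&(Z<.12)
r=cv2.minAreaRect((C[m][:,:2]*1000).astype(np.float32)); print(m.sum(),r)
save(px[175:230,285:355],"crop2.png",8)
s=env.observe(); p=s["position"];R=np.array(s["tool_rot"]);print(p,np.degrees(np.arctan2(R[1,0],R[0,0])),s["q"])
print("shift cm to above handle",R.T@(np.array([.5625,.282,p[2]])-p)*100)
E
```

```text
59 ((468.02276611328125, -213.57672119140625), (42.34364700317383, 14.278651237487793), 12.330171585083008)
[ 0.42577424 -0.01042929  0.25461639] 11.635998287381085 [-17.50801419   8.13164345  89.67323936   0.14447978  82.27232082
  60.83646031]
shift cm to above handle [ 19.28969123 -25.88417553   0.07424976]
```

View pics/crop2.png

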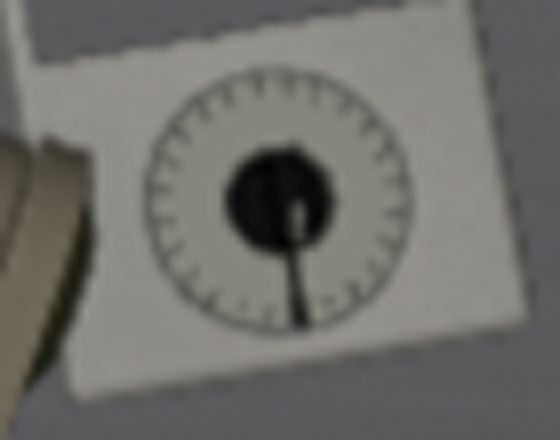

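The pointer at (300,320) lies on the broad zero mark; the bar yaw of 12.3° against the scale's 11.55° confirms it. On to the caddy.

Request:
{"op": "jog_arm", "data": {"plan": "0 0 0 2.14 -2.88 0 0;0 0 0 2.14 -2.88 0 0;0 0 0 2.14 -2.88 0 0;0 0 0 2.14 -2.88 0 0;0 0 0 2.14 -2.88 0 0;0 0 0 2.14 -2.88 0 0;0 0 0 2.14 -2.88 0 0;0 0 0 2.14 -2.88 0 0;0 0 0 2.17 -2.84 0 0"}}

```text
time_s: 9.63
position: [0.5667, 0.2761, 0.2542]
tool_rot: [[0.98, 0.198, -0.0], [0.198, -0.98, -0.0], [-0.0, -0.0, -1.0]]
ft_force: [1.1, -1.0, 0.7]
grip_width: 0.0859
gripper_force: 0.0
```

Request:
{"op": "jog_arm", "data": {"plan": "0 0 6.9 0 0 0 0;0 0 6.9 0 0 0 0;0 0 6.9 0 0 0 0;0 0 0 0 0 0 0;0 0 0 0 0 0 0;0 0 0 0 0 0 0;0 0 0 0 0 0 0"}}

```text
time_s: 10.22
position: [0.5664, 0.2741, 0.2544]
tool_rot: [[0.987, -0.159, 0.0], [-0.159, -0.987, 0.0], [0.0, -0.0, -1.0]]
ft_force: [0.1, -0.6, 0.3]
grip_width: 0.0854
gripper_force: 0.0
```

Request:
{"op": "jog_arm", "data": {"plan": "0 0 0 -0.52 -0.73 0 0;0 0 0 0 0 2.7 0;0 0 0 0 0 2.5 0;0 0 0 0 0 2.5 0;0 0 0 0 0 2 0;0 0 0 0 0 0 0;0 0 0 0 0 0 0;0 0 0 0 0 0 0"}}

```text
time_s: 10.88
position: [0.563, 0.2828, 0.1589]
tool_rot: [[0.987, -0.161, 0.002], [-0.161, -0.987, 0.001], [0.002, -0.001, -1.0]]
ft_force: [0.5, 0.5, 1.7]
grip_width: 0.0855
gripper_force: 0.0
```

Request:
{"op": "jog_arm", "data": {"plan": "0 0 0 0 0 0 255;0 0 0 0 0 0 255;0 0 0 0 0 0 255;0 0 0 0 0 0 255;0 0 0 0 0 0 255;0 0 0 0 0 0 255;0 0 0 0 0 0 255;0 0 0 0 0 0 255;0 0 0 0 0 0 255;0 0 0 0 0 0 255", "grip_force": 80}}

```text
time_s: 11.72
position: [0.5625, 0.282, 0.1574]
tool_rot: [[0.987, -0.161, 0.0], [-0.161, -0.987, -0.0], [0.0, 0.0, -1.0]]
ft_force: [-0.3, -3.4, 2.5]
grip_width: 0.013
gripper_force: 79.0
```

Request:
{"op": "jog_arm", "data": {"plan": "0 0 0 0 0 -0.3 255;0 0 0 0 0 -0.8 255;0 0 0 0 0 -1.3 255;0 0 0 0 0 -1.8 255;0 0 0 0 0 -2.2 255;0 0 0 0 0 -2.2 255;0 0 0 0 0 -2 255;0 0 0 0 0 -1.5 255;0 0 0 0 0 -0.8 255;0 0 0 0 0 -0.3 255"}}

```text
time_s: 12.55
position: [0.5626, 0.2825, 0.2905]
tool_rot: [[0.987, -0.161, 0.002], [-0.161, -0.987, 0.001], [0.001, -0.001, -1.0]]
ft_force: [0.3, 0.8, -4.6]
grip_width: 0.0131
gripper_force: 78.1
```

Request:
{"op": "jog_arm", "data": {"plan": "0 0 0 0 0 0 255;0 0 0 0 0 0 255;0 0 0 0 0 0 255;0 0 0 0 0 0 255"}}

```text
time_s: 12.88
position: [0.5623, 0.2822, 0.2883]
tool_rot: [[0.987, -0.161, -0.002], [-0.161, -0.987, -0.0], [-0.002, 0.001, -1.0]]
ft_force: [-0.7, 0.3, -5.5]
grip_width: 0.013
gripper_force: 78.1
```

```bash
python3 - <<'E'
from h import *
im=imaging.get_image("scene"); save(im["pixels"],"scene2.png",1.5)
s=env.observe(); p=s["position"];R=np.array(s["tool_rot"]);print(p,s["wrist_torque"],s["ft_force"],s["q"])
print("shift cm to above pan",R.T@(np.array([.6347,-.180,p[2]])-p)*100)
E
```

```text
[0.56233705 0.28226257 0.28850657] [-0.01269614  0.01176781  0.03943142] [ 1.46476438  0.78065171 -5.78569005] [1.58904881e+01 2.86077124e+01 5.37802535e+01 1.97014815e-03
 9.76987392e+01 1.15161099e+02]
shift cm to above pan [1.45885180e+01 4.44567868e+01 7.03863652e-03]
```

View pics/scene2.png

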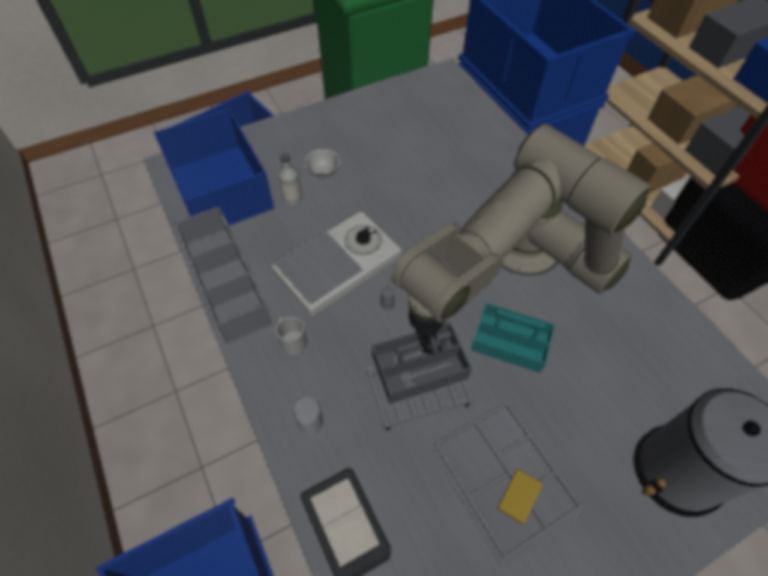

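The caddy hangs level at (420,360), clear of the stand with its spoons inside, so I carry it across smoothly.

Request:
{"op": "jog_arm", "data": {"plan": "0 0 0 0.06 0.19 0 255;0 0 0 0.15 0.47 0 255;0 0 0 0.25 0.75 0 255;0 0 0 0.34 1.03 0 255;0 0 0 0.43 1.31 0 255;0 0 0 0.52 1.59 0 255;0 0 0 0.62 1.88 0 255;0 0 0 0.62 1.88 0 255;0 0 0 0.62 1.88 0 255;0 0 0 0.62 1.88 0 255"}}

```text
time_s: 13.77
position: [0.5836, 0.1462, 0.2895]
tool_rot: [[0.987, -0.162, 0.0], [-0.162, -0.987, -0.0], [0.0, 0.0, -1.0]]
ft_force: [-0.6, 0.3, -5.7]
grip_width: 0.0127
gripper_force: 78.1
```

Request:
{"op": "jog_arm", "data": {"plan": "0 0 0 0.62 1.88 0 255;0 0 0 0.62 1.88 0 255;0 0 0 0.62 1.88 0 255;0 0 0 0.62 1.88 0 255;0 0 0 0.62 1.88 0 255;0 0 0 0.62 1.88 0 255;0 0 0 0.62 1.88 0 255;0 0 0 0.62 1.88 0 255;0 0 0 0.62 1.88 0 255;0 0 0 0.62 1.88 0 255"}}

```text
time_s: 14.6
position: [0.614, -0.0493, 0.2895]
tool_rot: [[0.987, -0.162, 0.0], [-0.162, -0.987, -0.0], [0.0, 0.0, -1.0]]
ft_force: [-0.2, 0.4, -5.6]
grip_width: 0.0126
gripper_force: 78.1
```

Request:
{"op": "jog_arm", "data": {"plan": "0 0 0 0.62 1.88 0 255;0 0 0 0.62 1.88 0 255;0 0 0 0.62 1.88 0 255;0 0 0 0.62 1.88 0 255;0 0 0 0.52 1.59 0 255;0 0 0 0.43 1.31 0 255;0 0 0 0.34 1.03 0 255;0 0 0 0.25 0.75 0 255;0 0 0 0.15 0.47 0 255;0 0 0 0.06 0.19 0 255"}}

```text
time_s: 15.43
position: [0.6355, -0.1811, 0.2892]
tool_rot: [[0.987, -0.161, -0.0], [-0.161, -0.987, 0.0], [-0.0, -0.0, -1.0]]
ft_force: [0.4, 0.1, -5.8]
grip_width: 0.0129
gripper_force: 78.1
```

Request:
{"op": "jog_arm", "data": {"plan": "0 0 0 0 0 0 255;0 0 0 0 0 0 255;0 0 0 0 0 0 255;0 0 0 0 0 0 255;0 0 0 0 0 0 255;0 0 0 0 0 0 255;0 0 0 0 0 0 255;0 0 0 0 0 0 255;0 0 0 0 0 0 255;0 0 0 0 0 0 255"}}

```text
time_s: 16.27
position: [0.6354, -0.1807, 0.2893]
tool_rot: [[0.987, -0.161, -0.0], [-0.161, -0.987, 0.0], [-0.0, -0.0, -1.0]]
ft_force: [-0.0, -0.5, -5.2]
grip_width: 0.013
gripper_force: 78.1
```

```bash
python3 - <<'E'
from h import *
im=imaging.get_image("scene"); save(im["pixels"][100:250,150:350],"scene3.png",3.9)
C=cloud(im); 
r=models.outline_of("scene","caddy")
for k in r[:2]:
    P=C[k["region"]]; print(k["confidence"],k["bbox"],np.median(P,0))
s=env.observe(); print(s["position"],s["wrist_torque"],s["ft_force"],np.round(s["tool_rot"],4).tolist(),s["grip_width"],np.abs(s["qvel"]).max())
E
```

```text
0.81 [340.6, 225.8, 56.8, 49.7] [0.25059202 0.27589572 0.02775236]
0.58 [208.9, 156.9, 55.9, 49.6] [ 0.64124698 -0.17697405  0.20915248]
[ 0.63541139 -0.1807439   0.2893001 ] [-0.0130915  -0.00802913  0.00388298] [-0.21335468  0.78743865 -4.91095323] [[0.9869, -0.1612, -0.0001], [-0.1612, -0.9869, 0.0001], [-0.0001, -0.0, -1.0]] 0.012495769313038982 0.11699859039912947
```

View pics/scene3.png

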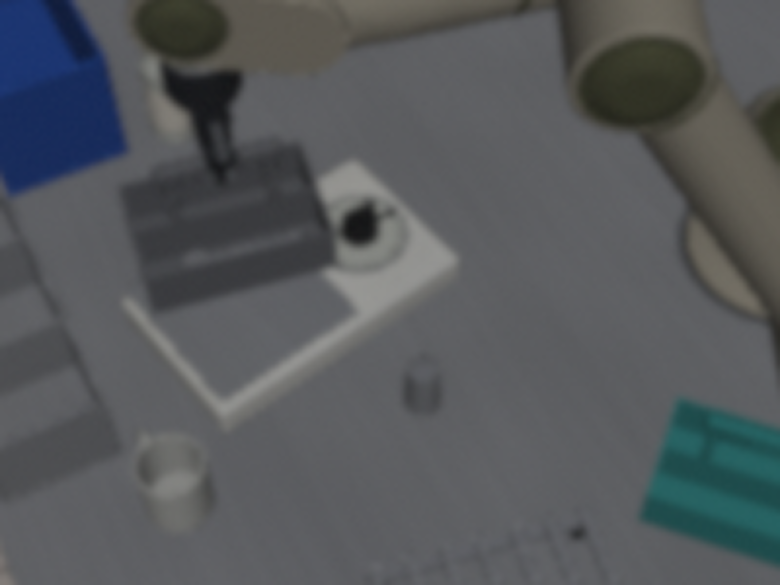

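The caddy hangs level over the pan at (225,225), its underside about 105 mm above it, with the dial undisturbed at (360,222). Handing in.

```bash
python3 -c "
from rig import job; print(job.close_job())"
```

```text
the job is handed in; nothing more can be done
None
```

I set the dial to zero, then lifted the caddy off the stand; it is now held still and level about 10 cm above the middle of the pan, and the job is handed in (no verdict was returned).

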